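# Dock the power module, set and lock the current limit, switch on

### The arm

A 6-joint arm with a two-finger parallel gripper is mounted at the origin on the work surface. World frame = base frame: x ahead of the robot, y to its left, z up, the work surface at z = 0. Lengths are in m, angles in rad, forces in N, time in s.
With the tool pointing down it reaches from about 0.25 to 0.725 m from the base axis. Payload 4 kg.
Tool frame: the origin (TCP) lies on the centre line of the jaws, within the pads' length; the fingertips stand 22 mm ahead of it and the grasp point (between the pads) lies 3 mm ahead of it; z points along the fingers, y is the line along which they close (so a half turn about z gives the same grasp; the last joint's range is limited). The gripper opens to 85 mm and grips with 20 to 120 N. Pads are 22 mm wide; open, the fingers measure 114 mm over their backs; the gripper's body (76 mm by 85 mm) begins 54 mm behind the grasp point. The pads swing forward as they close: fully open they stand 13 mm farther back than shut.
Start: joints at [1.248, 0.241, 0.005, 1.335, 0, 1.571], TCP at [0.159, 0.474, 0.253] pointing down, gripper open.
Joint ranges: [-2.72, 2.72], [-1.05, 1.87], [-1.09, 1.28], [-1.99, 2.15], [-1.42, 1.44], [-3.14, 3.14]. Speed limits (rad/s): [2.79, 2.79, 3.14, 3.14, 3.14, 3.14].

### API

Orientations are given as a unit quaternion [x, y, z, w].
In Python, from workcell import bot gives the robot as it stands.
- The arm moves only by the shell command python3 -m inch 'ROWS'. ROWS is JSON, one flat list of numbers, 7 for each row, row after row: the shift along the world's x, y, z in mm, then the turn, a rotation vector about the world's x, y, z in rad, then the opening in per cent of the stroke, from 0 (shut) to 100 (fully open). A call has 1 to 8 rows; each row is the pose to reach, as a shift and turn from the pose commanded when the call began; what a row does not reach only later rows make up. A row lasts 1/12 s, in which the tool goes at most 41.7 mm and 7.16 degrees, less where a joint would pass 70% of its speed; a pose out of reach is approached as far as the arm can. A call with a gripper value outside its range is refused whole. The fingers move at their own pace and stop on an object; the grip force is fixed at half the most. Time passes only in rows, so rows that repeat a pose let the fingers close. It gives the time, the measured TCP pose, the force, the opening and the grip force at its end, in the units of the state.
- bot.get_obs(): the state, without advancing time (a new reading comes with each control period).
- bot.camera(name): name is "scene" or "top" or "wrist"; returns the picture (384x512x3 uint8, blue, green, red); there is no depth.
- bot.camera_info(name): a dict with "intrinsics" (3x3 intrinsics, pixels), "distortion" ([k1, k2, p1, p2, k3] as OpenCV has them; the pictures are not rectified), "camera_from_world" (4x4, takes a point from world to camera coordinates); the wrist camera has in their place "hand_eye" (4x4, takes a point from camera to tool coordinates, whose origin is the TCP and whose axes are the flange's). Camera axes: x right, y down, z forward; pixel columns grow to the right and rows downward; lengths in m; the calibration is good to about 2 mm. A picture is of the moment at which its call begins: read the wrist's pose just before it. camera_info takes no time and is no camera call.
- bot.job_done(): hands the job in; it is judged then, once.
Trained networks look in the newest picture that a camera, given by its name, has taken for a name from the list of things; names that differ only in an ending like _2 or _b are one class to them, and where a whole thing is asked for, a point or a joint stands for the part that bears it (a point fixed in the world has none). Each returns a list of dicts, best first, with "confidence" (0 to 1); they miss things now and then, are a little off and sometimes report something else, mostly with a low value. They report only what shows in the picture. A call takes as long as a camera call. They do not tell look-alikes from the thing itself.
- bot.silhouettes(camera, target): "mask" (384x512 bool, what is visible of it) and "uv" ([column, row] in pixels, amid what is visible of it).
- bot.spot_point(camera, target): "uv" ([column, row] in pixels: a listed point, or the origin of a listed thing).
The state is a dict: "clock": time; "joint_pos": joint angles; "joint_vel": joint speeds; "tau": joint torques, N m; "eef_pos": TCP position; "tool_rot": TCP orientation; "ft_force": force on the tool from outside, world axes, zero at the start; "ft_torque": the same for the moment, N m; "grip_width": finger opening in m; "grasp_force": force on a finger pad.
Only numpy, scipy, OpenCV 4.12 (cv2) and the standard library are available. Lean on these libraries where they do the work, as an engineer would, in place of code of your own. Each camera call takes 0.05 s, during which the arm holds its last target. There are 200 camera calls.

### The job

Slide the heavy power module forward, nudging it by its rear corners and keeping off the terminals on its back, until its whole front sits square against the stop bar of its dock; keep it flat on the bench. Then, on the sloped charger console, turn the pointer knob until its nose lines up with the raised mark on its dial, pull the knob straight out as far as it goes to lock it with the nose still on the mark, and finally flip the toggle switch up the slope to on. Leave everything else on the bench where it is.

Things in the scene. Friction and masses are not known exactly. Their poses are not given: they have to be found in the camera images.
- module: the power module: dark metal flat-bottomed case, 110 mm deep (x) x 160 mm wide (y) x 70 mm tall, about 0.9 kg, rubber-footed. Origin: centre of its underside; x out of its front (towards the stop bar), y left, z up. Terminals in the middle of its rear (-x) face; the outer 40 mm of that face at each end are bare, to push on. Slides with 4 to 11 N; pushed near one rear corner it both advances and swings round.
- front_left (a point): left (+y) end of the module's front face, 30 mm above its underside: (55, 80, 30) mm in the module's frame
- front_right (a point): right (-y) end of the module's front face: (55, -80, 30) mm in the module's frame
- rear_left (a point): place to push on the module's rear face near its left corner: (-55, 60, 20) mm in the module's frame
- rear_right (a point): place to push on the module's rear face near its right corner: (-55, -60, 20) mm in the module's frame
- terminals: three terminals in a row across the middle of the module's rear face, standing out 20 mm, within 30 mm of the middle to either side and between 34 and 50 mm above the bench; not to be pushed. Origin and axes as the module's.
- dock: aluminium dock fixed on the bench: a stop bar (20 mm thick, 230 mm long, 35 mm tall) with a low flared side cheek (22 mm tall) at each end, open towards the robot. Origin on the bench at the centre of the docked module; x points to the stop bar, whose face is at x = 55 mm; y left. Cheeks from x = -40 mm to the bar, inner faces at y = +-100 mm: 20 mm spare on each side of the module.
- console: grey wedge-shaped charger console fixed on the bench, 160 mm deep, 260 mm wide, 35 mm tall in front (facing the robot, its -x) and 118 mm at the back; its panel slopes 27.5 degrees (0.48 rad), so the panel's outward normal leans 27.5 degrees from vertical towards the robot. Origin: centre of its underside.
- knob: black pointer knob on the left (+y) half of the panel: a skirt 38 mm across, 4 to 9 mm above the panel, under an upright bar 12 mm wide, 38 mm long, 9 to 42 mm above the panel, to be pinched across its width, with a tapered nose and a white line on top. Origin: on its axis at the panel's surface (rises as the knob is pulled); z out of the panel along the axis, x along the nose. Turns at 0.04 N m and stays where left.
- pointer (a point): the nose of the knob, on its centre line 30 mm from the axis, 12 mm above the panel (when pushed in); the nose ends 33.5 mm out. It starts 0.5 to 1.5 rad anticlockwise of the mark, as seen looking at the panel; the knob can point up to 2.4 rad either way from straight up the slope
- dial: flat white disc round the knob, 100 mm across, 3 mm thick, carrying one raised black wedge, the mark, at its rim. Origin: on the knob's axis at the panel's surface; z out of the panel, x from the axis towards the mark. Very stiff; not to be moved.
- mark (a point): the mark: a wedge 13 mm long, 14 mm wide at the rim, narrowing to a point towards the knob, standing 4 mm above the dial; this point 42 mm from the axis
- pull (a joint): how far the knob is pulled out along its axis: 0 pushed in (as it starts), 0.012 m fully out. Takes about 5 N and stays where it is left. Out is locked.
- switch_pivot (a point): pivot of the toggle switch, on the right (-y) half of the panel, 125 mm from the knob, 8 mm above the panel, on top of a black 36 x 30 mm base
- switch_tip (a point): ball end (15 mm across) of the steel toggle, 50 mm from the pivot
- switch (a joint): angle of the toggle: 0 = off, leaning 0.5 rad down the slope (towards the robot); 1.0 rad = on, leaning 0.5 rad up the slope, away from the robot. About 1.5 N at the tip moves it; it stays where it is left.
- meter: yellow hand-held multimeter lying on its back, 150 x 75 x 34 mm; a loose bystander, to be left alone. Origin: centre of its underside.
- driver: screwdriver lying on the bench, about 200 mm long; a loose bystander, to be left alone. Origin: centre of its underside.
- servo: small black hobby servo, 54 x 20 x 43 mm; a loose bystander, to be left alone. Origin: centre of its underside.
- mug: white mug, 80 mm across, 90 mm tall; a loose bystander, to be left alone. Origin: centre of its underside.
- spool: metal wire spool standing on end, 56 mm across, 46 mm tall; a loose bystander, to be left alone. Origin: centre of its underside.
- tray: low grey two-part parts tray, 120 x 90 x 30 mm; a loose bystander, to be left alone. Origin: centre of its underside.
- jar: small amber glass jar, 50 mm across, 65 mm tall; a loose bystander, to be left alone. Origin: centre of its underside.
Mind the look-alikes: they are no part of the job. Leave any blue, purple or turquoise look-alike of the module alone.

How it is judged:
By the outcome, as a careful person would: the job done as asked, in the order asked, and still so for the second after the job is handed in, with the robot touching nothing.
It also fails if it takes over 64 s, if anything falls off the work surface, if the arm or the gripper's body presses on something with over 40 N, if the wrist force passes 120 N, or if a joint passes its speed limit or range.

## Working session

There is one attempt and no reset: what is moved stays moved. The work goes in short steps, Python scripts to look and compute and a shell command to move; the robot and the scene stay as the last step left them, time stands still between calls to the robot, and variables do not carry over. Pictures are saved under pics/ and viewed, at most 10 in all, crops included, and the job is handed in when it is done.

```bash
ls; mkdir -p pics; python3 - <<'E'
from workcell import bot
import cv2,numpy as np
for c in ("scene","top"):
    im=bot.camera(c); cv2.imwrite(f"pics/{c}0.png",im)
    i=bot.camera_info(c); print(c,np.round(np.array(i["intrinsics"]),1).tolist(),i["distortion"],np.round(i["camera_from_world"],3).tolist())
    for t in ("module","dock","console","knob","switch_tip","switch_pivot","mark","pointer","front_left","front_right","rear_left","rear_right"):
        print(t,[(np.round(d["uv"]).tolist(),round(d["confidence"],2)) for d in bot.spot_point(c,t)[:4]])
print(bot.get_obs())
E
```

```text
pics
scene [[353.2, 0.0, 255.2], [0.0, 353.2, 192.0], [0.0, 0.0, 1.0]] [-0.06747271  0.          0.          0.          0.        ] [[0.532, 0.847, -0.022, -0.28], [0.519, -0.346, -0.781, -0.213], [-0.669, 0.404, -0.624, 1.515], [0.0, 0.0, 0.0, 1.0]]
module [([180.0, 195.0], 0.93), ([301.0, 192.0], 0.7), ([283.0, 156.0], 0.63), ([336.0, 148.0], 0.62)]
dock [([222.0, 223.0], 0.65)]
console []
knob [([221.0, 223.0], 0.62)]
switch_tip [([176.0, 221.0], 0.47)]
switch_pivot [([181.0, 238.0], 0.64)]
mark [([228.0, 224.0], 0.76)]
pointer [([232.0, 212.0], 0.67)]
front_left [([327.0, 183.0], 0.92), ([307.0, 150.0], 0.82), ([206.0, 193.0], 0.58), ([316.0, 133.0], 0.58)]
front_right [([355.0, 135.0], 0.87), ([293.0, 200.0], 0.77), ([273.0, 161.0], 0.69), ([157.0, 208.0], 0.6)]
rear_left [([309.0, 172.0], 0.97), ([187.0, 181.0], 0.79), ([288.0, 144.0], 0.71), ([323.0, 148.0], 0.62)]
rear_right [([265.0, 150.0], 0.82), ([157.0, 191.0], 0.63), ([279.0, 186.0], 0.62), ([180.0, 238.0], 0.59)]
top [[365.8, 0.0, 256.4], [0.0, 365.8, 193.7], [0.0, 0.0, 1.0]] [-0.00602719  0.          0.          0.  
[... 898 characters left out ...]
.59)]
{'clock': 1.3, 'joint_pos': array([ 1.24797998e+00,  2.40581962e-01,  5.01793429e-03,  1.33521548e+00,
       -1.11593387e-07,  1.57081746e+00]), 'joint_vel': array([-0.00095714,  0.00110619, -0.00129503, -0.00106415, -0.0023137 ,
        0.00116585]), 'tau': array([-3.16113737e-04, -3.72213185e+01,  2.52691036e+01,  1.24851482e-03,
       -1.95187363e-04,  3.26772934e-06]), 'eef_pos': array([0.15861993, 0.47417453, 0.25332234]), 'tool_rot': array([1.60718663e-01, 9.87000259e-01, 8.29184851e-06, 1.40655870e-06]), 'ft_force': array([-0.06209148, -0.06191466, -0.33445306]), 'ft_torque': array([ 0.05645599, -0.01493082,  0.00112715]), 'grasp_force': 0.0, 'grip_width': 0.08527039450279911}
```

View both.

```bash
python3 - <<'E'
import cv2
for c in ("scene","top"):
    cv2.imwrite(f"pics/{c}0b.png",cv2.resize(cv2.imread(f"pics/{c}0.png"),(800,600),interpolation=cv2.INTER_CUBIC))
E
```

```text
(no output)
```

View pics/scene0b.png

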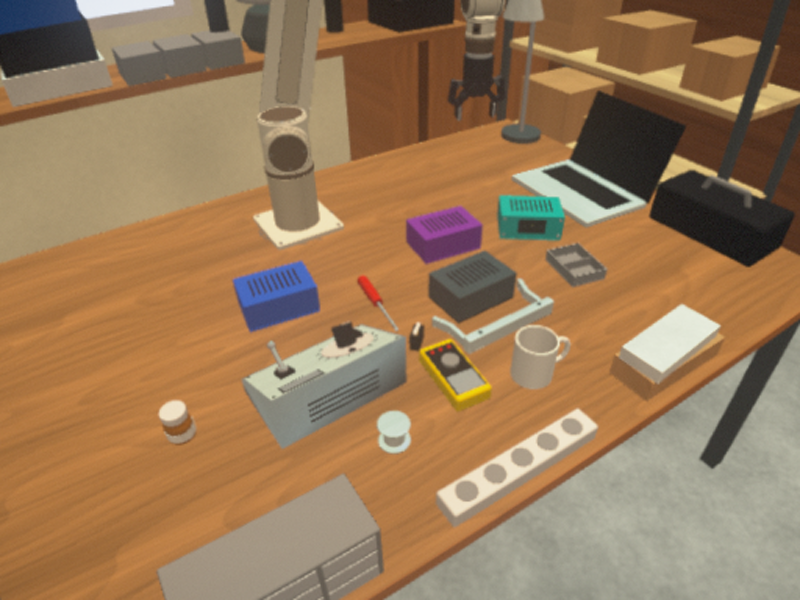

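View pics/top0b.png

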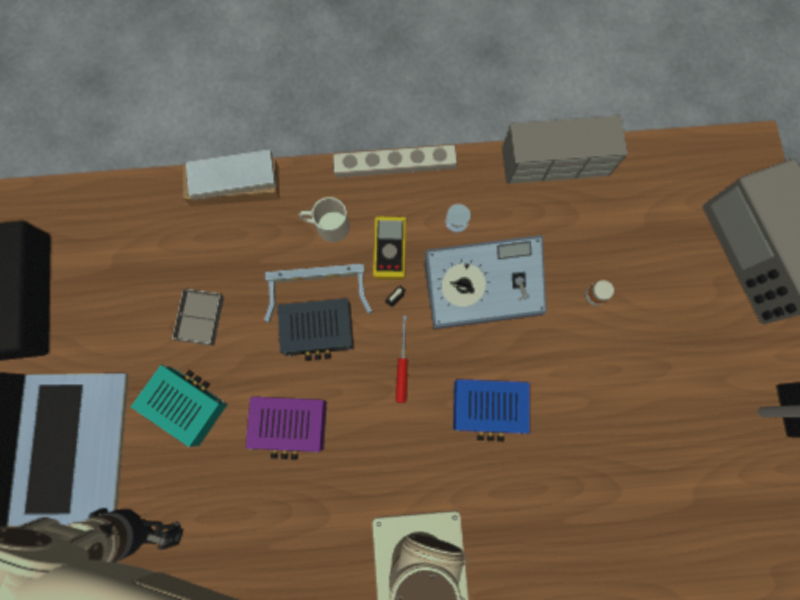

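Candidates for the module (top view, 800×600): dark case (315,326), blue (490,405), purple (286,424), turquoise (180,405). I choose the dark one, which sits just short of the dock (bar at (315,271)). Its terminals face the robot. The console is at (485,282), with the knob at (462,285), the mark at about (466,267) and the toggle at (520,290).

```bash
cat > h.py <<'E'
from workcell import bot
import cv2,numpy as np
from scipy.spatial.transform import Rotation as R
from scipy.optimize import least_squares
def cam(c):
    i=bot.camera_info(c); K=np.array(i["intrinsics"]); D=np.array(i["distortion"])
    if c=="wrist":
        o=bot.get_obs(); T=np.eye(4); T[:3,:3]=R.from_quat(o["tool_rot"]).as_matrix(); T[:3,3]=o["eef_pos"]
        return K,D,np.linalg.inv(T@np.array(i["hand_eye"]))
    return K,D,np.array(i["camera_from_world"])
def onplane(C,uv,z):
    K,D,E=C; p=cv2.undistortPoints(np.array(uv,float).reshape(-1,1,2),K,D).reshape(-1,2)
    d=np.c_[p,np.ones(len(p))]@E[:3,:3]; o=-E[:3,:3].T@E[:3,3]
    z=np.broadcast_to(z,len(p)); return o+d*((z-o[2])/d[:,2])[:,None]
def proj(C,P):
    K,D,E=C; return cv2.projectPoints(np.array(P,float).reshape(-1,3),cv2.Rodrigues(E[:3,:3])[0],E[:3,3],K,D)[0].reshape(-1,2)
def spots(c,names,n=4):
    return {t:[(np.round(d["uv"],1),round(d["confidence"],2)) for d in bot.spot_point(c,t)[:n]] for t in names}
def tri(obs):  # [(C,uv)]
    f=lambda P:np.concatenate([proj(C,P)[0]-uv for C,uv in obs])
    s=least_squares(f,[.5,0,.05]); return s.x,abs(s.fun).max()
E
python3 - <<'E'
from h import *
T=cam("top");S=cam("scene"); k=512/800
pt=lambda *a:np.array(a)*k
print("module top corners z=.07",onplane(T,[pt(278,306),pt(349,300),pt(353,347),pt(281,355)],.07).round(3).tolist())
print("bar front bottom..",onplane(T,[pt(266,278),pt(363,273)],.035).round(3).tolist())
print("mod",onplane(T,[[312,260]],.0).round(3))
for n,a,b in (("mark",(298,172),(228,224)),("tip",(337,188),(176,221)),("piv",(332,180),(181,238)),("knob",(293,183),(221,223))): print(n,tri([(T,np.array(a)),(S,np.array(b))]))
i=bot.camera_info("wrist");print(i)
E
```

```text
module top corners z=.07 [[0.57, 0.266, 0.07], [0.571, 0.107, 0.07], [0.464, 0.105, 0.07], [0.459, 0.264, 0.07]]
bar front bottom.. [[0.646, 0.299, 0.035], [0.64, 0.073, 0.035]]
mod [[ 0.313 -0.188  0.   ]]
mark (array([ 0.61984051, -0.15179049,  0.09141604]), np.float64(2.113955460401712))
tip (array([ 0.54773229, -0.27491899,  0.11022813]), np.float64(2.429638804011688))
piv (array([ 0.58297946, -0.27600535,  0.07463153]), np.float64(0.49712900348521316))
knob (array([ 0.58244684, -0.14643865,  0.06373617]), np.float64(1.6198826146397778))
{'intrinsics': array([[333.75202404,   0.        , 252.67745178],
       [  0.        , 333.75202404, 188.52761348],
       [  0.        ,   0.        ,   1.        ]]), 'distortion': array([0.02939373, 0.        , 0.        , 0.        , 0.        ]), 'hand_eye': array([[ 6.86331804e-04, -9.61367304e-01, -2.75267933e-01,
         6.93964777e-02],
       [ 9.99999453e-01,  8.76957435e-04, -5.69433476e-04,
         1.62486614e-04],
       [ 7.88832987e-04, -2.75267392e-01,  9.61367381e-01,
        -1.21471392e-01],
       [ 0.00000000e+00,  0.00000000e+00,  0.00000000e+00,
         1.00000000e+00]])}
```

```bash
python3 -m inch '[120,-144,15,0,0,0.32,100, 120,-144,15,0,0,0.32,100, 120,-144,15,0,0,0.32,100, 200,-240,27,0,0,0.32,100, 241,-288,27,0,0,0.32,100, 241,-288,27,0,0,0.32,100, 241,-288,27,0,0,0.32,100, 241,-288,27,0,0,0.32,100]'
python3 -m inch '[0,0,0,0,0,0,100,0,0,0,0,0,0,100,0,0,0,0,0,0,100,0,0,0,0,0,0,100]'
python3 - <<'E'
from h import *
C=cam("wrist");im=bot.camera("wrist");cv2.imwrite("pics/w1.png",cv2.resize(im,(800,600),interpolation=cv2.INTER_CUBIC))
o=bot.get_obs();print(o["eef_pos"],o["tool_rot"],o["clock"])
for t in ("front_left","front_right","rear_left","rear_right","module","dock"):
  for d in bot.spot_point("wrist",t)[:3]: print(t,np.round(d["uv"]),round(d["confidence"],2),onplane(C,d["uv"],{"f":.03,"r":.02,"m":0,"d":0}[t[0]]).round(4).tolist())
E
```

```text
clock: 1.97
eef_pos: [0.368, 0.2232, 0.2775]
tool_rot: [0.001, 1.0, 0.0, 0.0]
ft_force: [0.1, 0.8, 0.3]
grip_width: 0.0852
grasp_force: 0.0
clock: 2.3
eef_pos: [0.3664, 0.2257, 0.277]
tool_rot: [0.001, 1.0, 0.0, -0.0]
ft_force: [-1.5, -0.3, -0.3]
grip_width: 0.0855
grasp_force: 0.0
[0.36624814 0.22597407 0.27693331] [ 9.04520223e-05  9.99999963e-01  7.94800847e-06 -2.56397318e-04] 2.35
front_left [494.  78.] 0.73 [[0.2834, 0.4745, 0.03]]
rear_left [273. 237.] 0.76 [[0.4676, 0.2506, 0.02]]
rear_left [424. 168.] 0.68 [[0.381, 0.4226, 0.02]]
rear_right [173. 242.] 0.64 [[0.4741, 0.127, 0.02]]
rear_right [497. 229.] 0.56 [[0.4556, 0.5192, 0.02]]
module [485. 158.] 0.86 [[0.373, 0.5029, 0.0]]
module [288. 107.] 0.82 [[0.3123, 0.2658, 0.0]]
dock [429. 305.] 0.57 [[0.5751, 0.4655, 0.0]]
```

View pics/w1.png

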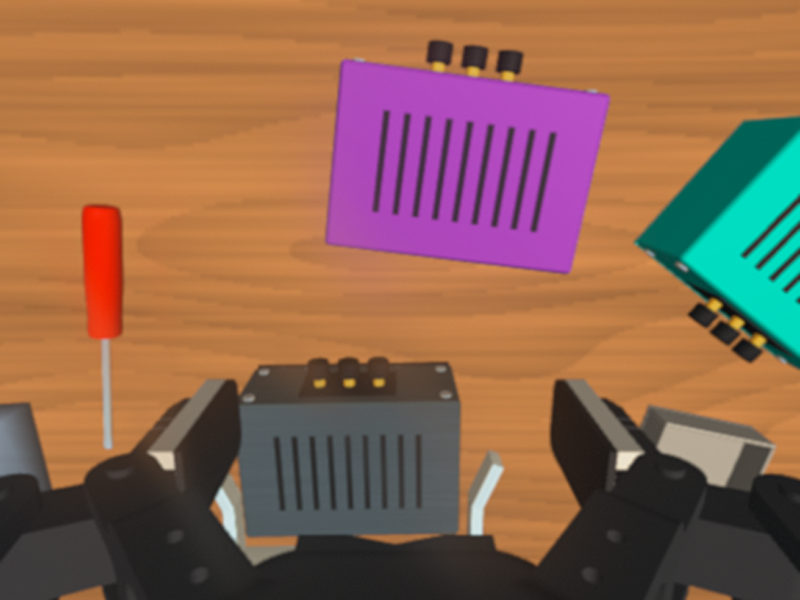

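The module's rear faces the robot. Its top rear edge runs (248,400)–(458,400) in the 800 px view, with the terminals at about (349,375). It's the dark case, not the purple (465,165) or turquoise one.

```bash
python3 - <<'E'
from h import *
C=cam("wrist");k=.64
print(onplane(C,np.array([(240,403),(461,402),(459,533),(249,535),(260,367),(447,364)])*k,[.07]*4+[0,0]).round(4))
T=cam("top");im=cv2.imread("pics/top0.png")
cv2.imwrite("pics/t1.png",cv2.resize(im[150:245,160:360],None,fx=4,fy=4,interpolation=cv2.INTER_CUBIC))
E
```

```text
[[0.4695 0.1179 0.07  ]
 [0.4689 0.2713 0.07  ]
 [0.5767 0.2733 0.07  ]
 [0.5782 0.1163 0.07  ]
 [0.4735 0.1139 0.    ]
 [0.4709 0.2683 0.    ]]
```

View pics/t1.png

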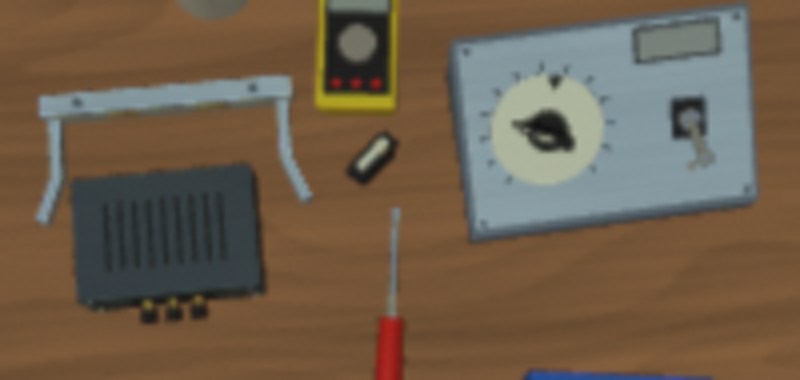

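```bash
python3 -m inch '[30,-18,-20,0,-0.1,0,100, 66,-36,-40,0,-0.2,0,100, 66,-36,-80,0,-0.2,0,100, 66,-36,-120,0,-0.2,0,100, 66,-36,-160,0,-0.2,0,100, 66,-36,-200,0,-0.2,0,100, 66,-36,-230,0,-0.2,0,100, 66,-36,-243,0,-0.2,0,100]'
python3 - <<'E'
from h import *
o=bot.get_obs();print(o["eef_pos"],o["ft_force"],o["grip_width"])
C=cam("wrist");cv2.imwrite("pics/w2.png",cv2.resize(bot.camera("wrist"),(640,480)))
E
```

```text
clock: 3.32
eef_pos: [0.4298, 0.1876, 0.0298]
tool_rot: [0.001, 0.995, -0.001, 0.096]
ft_force: [-0.2, -0.2, 0.8]
grip_width: 0.0853
grasp_force: 0.0
[0.42979035 0.18757942 0.02981977] [-0.21023394 -0.18769925  0.81483909] 0.08532095352773057
```

View pics/w2.png

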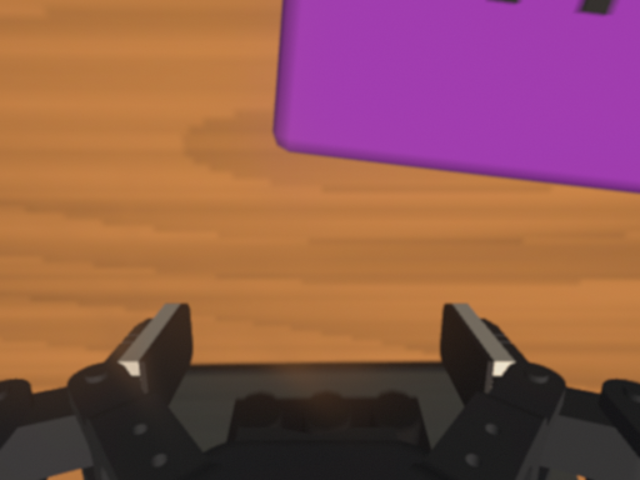

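Fingers straddle the terminals (centre 325 px against finger midline 316 px, about 3 mm off), with clearance either side. Pushing now.

```bash
python3 -m inch '[8,3,2,0,0,0,100, 15,3,2,0,0,0,100, 20,3,2,0,0,0,100, 25,3,2,0,0,0,100, 30,3,2,0,0,0,100, 36,3,2,0,0,0,100, 42,3,2,0,0,0,100, 48,3,2,0,0,0,100]'; python3 -m inch '[5,0,0,0,0,0,100, 10,0,0,0,0,0,100, 15,0,0,0,0,0,100, 18,0,0,0,0,0,100, 21,0,0,0,0,0,100, 24,0,0,0,0,0,100]'
python3 -m inch '[2,0,0,0,0,0,100,4,0,0,0,0,0,100]'
```

```text
clock: 4.03
eef_pos: [0.4803, 0.192, 0.0369]
tool_rot: [0.001, 0.995, 0.0, 0.099]
ft_force: [-6.4, -0.1, 5.3]
grip_width: 0.0853
grasp_force: 3.3
clock: 4.53
eef_pos: [0.5043, 0.1918, 0.0369]
tool_rot: [0.001, 0.995, 0.0, 0.099]
ft_force: [-6.8, -0.2, 5.5]
grip_width: 0.0853
grasp_force: 3.5
clock: 4.7
eef_pos: [0.5083, 0.1919, 0.0369]
tool_rot: [0.001, 0.995, 0.0, 0.099]
ft_force: [-7.6, 0.6, 5.3]
grip_width: 0.0854
grasp_force: 3.5
```

```bash
for i in 1 2 3 ; do python3 -m inch '[1.5,0,0,0,0,0,100,3,0,0,0,0,0,100]' | egrep 'eef|force'; done
```

```text
eef_pos: [0.5113, 0.1918, 0.0369]
ft_force: [-7.9, 0.5, 5.1]
grasp_force: 3.5
eef_pos: [0.5142, 0.1918, 0.0369]
ft_force: [-7.0, -0.0, 3.8]
grasp_force: 3.4
eef_pos: [0.5172, 0.1919, 0.0369]
ft_force: [-6.9, -0.3, 4.3]
grasp_force: 3.4
```

```bash
for i in 1 2 3 4; do python3 -m inch '[1,0,0,0,0,0,100,2,0,0,0,0,0,100]' | egrep 'eef|ft_force'; done; python3 - <<'E'
from h import *
im=bot.camera("top");cv2.imwrite("pics/t2.png",cv2.resize(im[150:245,160:260],None,fx=6,fy=6,interpolation=cv2.INTER_CUBIC))
E
```

```text
eef_pos: [0.5192, 0.1919, 0.0369]
ft_force: [-7.2, -0.1, 4.2]
eef_pos: [0.5212, 0.1919, 0.0369]
ft_force: [-7.2, -0.2, 4.8]
eef_pos: [0.5231, 0.1918, 0.0369]
ft_force: [-9.5, -0.9, 7.0]
eef_pos: [0.5233, 0.1917, 0.0364]
ft_force: [-13.8, -0.1, 9.4]
```

View pics/t2.png

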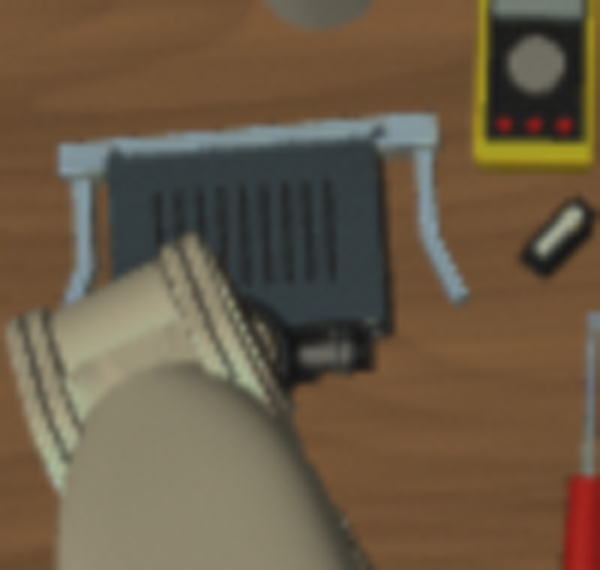

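Module front now meets the bar at (245,138), offset a little to the left but within the cheeks. I'll press a bit harder to square it.

```bash
for i in 1 2 3; do python3 -m inch '[1,0,0,0,0,0,100,1,0,0,0,0,0,100]' | egrep 'eef|tool|ft_force';done; python3 -c "
from h import *
print(bot.get_obs()['ft_torque'])"
```

```text
eef_pos: [0.5233, 0.1916, 0.0361]
tool_rot: [0.001, 0.995, 0.0, 0.096]
ft_force: [-13.8, 0.4, 10.0]
eef_pos: [0.5234, 0.1916, 0.0359]
tool_rot: [0.0, 0.995, 0.0, 0.095]
ft_force: [-15.0, -0.8, 10.4]
eef_pos: [0.5236, 0.1915, 0.0356]
tool_rot: [0.0, 0.996, 0.0, 0.095]
ft_force: [-17.5, -0.1, 11.7]
[0.13156139 3.02126201 0.20641756]
```

```bash
python3 -m inch '[0,0,0,0,0,0.08,100,1,0,0,0,0,0.1,100,1,0,0,0,0,0.1,100]'| egrep 'eef|tool|ft_force'; python3 -m inch '[0,0,0,0,0,-0.1,100,0,0,0,0,0,-0.2,100,0,0,0,0,0,-0.2,100]'| egrep 'eef|tool|ft_force';python3 -m inch '[0,0,0,0,0,0.1,100,-10,0,0,0,0,0.1,100,-30,0,0,0,0,0.1,100,-30,0,20,0,0,0.1,100,-30,0,60,0,0,0.1,100,-40,0,100,0,0,0.1,100,-40,0,140,0,0.1,0.1,100,-40,0,160,0,0.2,0.1,100]'
python3 - <<'E'
from h import *
o=bot.get_obs();print(o["eef_pos"],o["clock"])
im=bot.camera("wrist");cv2.imwrite("pics/w3.png",cv2.resize(im,(640,480)))
C=cam("wrist")
im=bot.camera("top")[150:245,160:260];im2=bot.camera("scene")[140:230,260:360]
cv2.imwrite("pics/t3.png",np.hstack([cv2.resize(a,(400,380),interpolation=cv2.INTER_CUBIC) for a in (im,im2)]))
E
```

```text
eef_pos: [0.5205, 0.1896, 0.0341]
tool_rot: [-0.048, 0.995, 0.004, 0.09]
ft_force: [-27.0, 0.0, 16.0]
eef_pos: [0.5197, 0.192, 0.0337]
tool_rot: [0.049, 0.995, -0.005, 0.089]
ft_force: [-25.4, 0.6, 12.6]
clock: 7.58
eef_pos: [0.4901, 0.1923, 0.1961]
tool_rot: [0.001, 1.0, -0.004, 0.013]
ft_force: [2.0, 1.0, -0.2]
grip_width: 0.0853
grasp_force: 0.0
[0.49012019 0.19232091 0.19607175] 7.5833
```

View pics/t3.png

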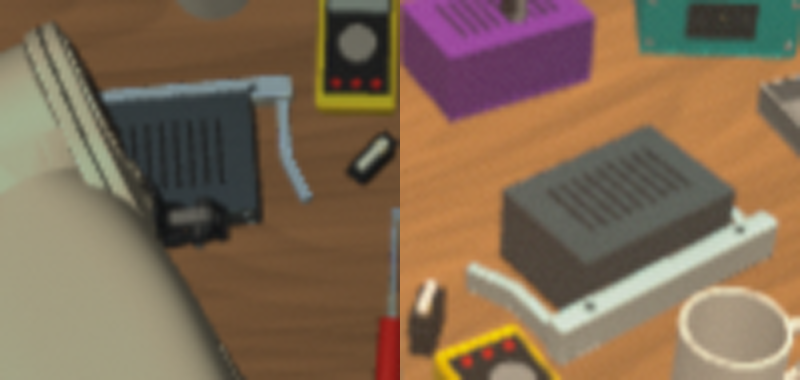

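Seated: in both views the module front runs along the whole bar with no visible gap, and it sits flat. Next is the console.

```bash
python3 -m inch '[0,0,30,0,0,0,100, 0,-40,40,0,0,0,100, 5,-80,40,0,0,0,100, 5,-120,40,0,-0.1,0,100, 5,-160,40,0,-0.2,0,100, 10,-200,40,0,-0.3,0,100, 10,-240,40,0,-0.4,0,100, 15,-280,40,0,-0.48,0,100]'|egrep 'eef|tool'
python3 -m inch '[0,-40,0,0,0,0,100, 0,-80,-5,0,0,0,100, 0,-120,-10,0,0,0,100, 0,-120,-10,0,0,0,100, 0,-120,-10,0,0,0,100]'
python3 - <<'E'
from h import *
T=cam("wrist");S=cam("scene");im=bot.camera("wrist");bot.camera("scene")
cv2.imwrite("pics/w4.png",cv2.resize(im,(800,600),interpolation=cv2.INTER_CUBIC))
for t in ("console","knob","dial","pointer","mark","switch_pivot","switch_tip"):
  a=bot.spot_point("wrist",t)[:2]; b=bot.spot_point("scene",t)[:2]
  print(t,[(d["uv"].round(1) if hasattr(d["uv"],"round") else d["uv"],round(d["confidence"],2)) for d in a])
  if a and b: print("   ",tri([(T,np.array(a[0]["uv"])),(S,np.array(b[0]["uv"]))]))
E
```

```text
eef_pos: [0.5035, -0.0893, 0.2301]
tool_rot: [0.002, 0.968, -0.005, 0.251]
clock: 8.82
eef_pos: [0.5044, -0.2102, 0.2192]
tool_rot: [0.005, 0.969, -0.005, 0.248]
ft_force: [0.1, 0.2, -0.1]
grip_width: 0.0857
grasp_force: 0.0
console [([263.6, 128.7], 0.87)]
    (array([ 0.58910302, -0.20230676, -0.00366621]), np.float64(2.5374284318095874))
knob [([324.9, 178.8], 0.89)]
    (array([ 0.58892461, -0.14859073,  0.07448541]), np.float64(1.9012165815103401))
dial [([312.0, 222.4], 0.66)]
    (array([ 0.61126117, -0.16088573,  0.1061729 ]), np.float64(0.8457630659492281))
pointer [([356.6, 192.6], 0.83)]
    (array([ 0.5880204 , -0.1239362 ,  0.09303735]), np.float64(0.884395268779258))
mark [([312.4, 223.4], 0.9)]
    (array([ 0.62822875, -0.15643376,  0.09363568]), np.float64(1.1744011420512095))
switch_pivot [([182.2, 181.1], 0.67)]
    (array([ 0.58955537, -0.27496903,  0.07665831]), np.float64(0.02940249695791408))
switch_tip [([165.5, 167.3], 0.6)]
    (array([ 0.53792001, -0.27174864,  0.11735089]), np.float64(0.8215520185883349))
```

View pics/w4.png

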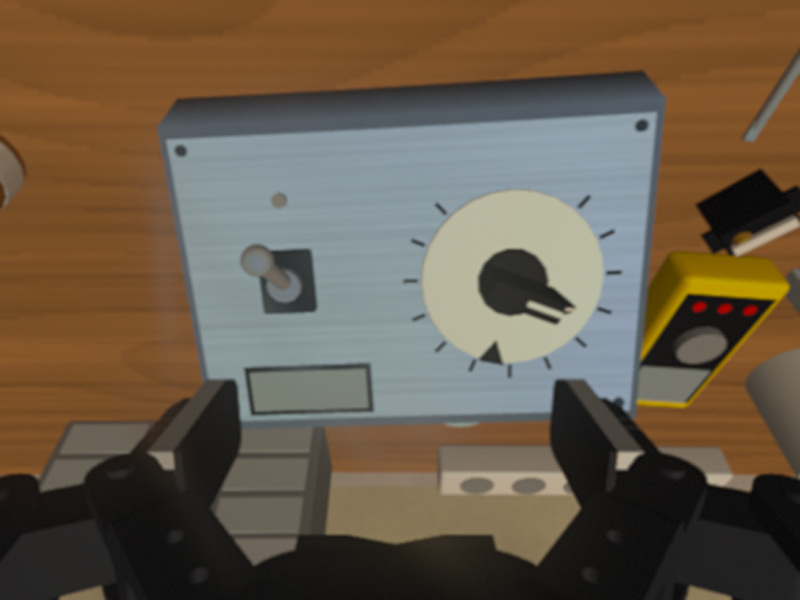

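The picture shows the console head-on with up-slope pointing down the image. Dial centre is at (513,277), knob nose about (570,308), mark about (491,350), and the toggle ball at (258,262) leaning down-slope from its pivot at (284,285).

```bash
cat >> h.py <<'E'
A=.48
def panel(x,y,psi):  # frame at console origin: columns upslope, left, normal; point on panel mid-depth
    Rp=R.from_euler("z",psi)*R.from_euler("y",-A)   # x -> up slope
    return Rp.as_matrix(), np.array([x,y,.0765])
def raypanel(C,uv,P,h):
    Rp,o=P; K,D,E=C; p=cv2.undistortPoints(np.array(uv,float).reshape(-1,1,2),K,D).reshape(-1,2)
    d=np.c_[p,np.ones(len(p))]@E[:3,:3]; c=-E[:3,:3].T@E[:3,3]; n=Rp[:,2]
    X=c+d*((h-(c-o)@n)/(d@n))[:,None]; return (X-o)@Rp   # panel coords
E
python3 - <<'E'
from h import *
o=bot.get_obs();print(o["joint_pos"].round(3),o["eef_pos"],o["tool_rot"],o["clock"])
C=cam("wrist");k=.64
L=np.array([(-.08,.13,.035),(-.08,-.13,.035),(-.08,.13,0),(-.08,-.13,0),(.08,-.13,.118)]);uv=np.array([(663,109),(163,137),(645,73),(178,100),(208,427)])*k
def f(q):
    P=R.from_euler("z",q[2]).apply(L)+[q[0],q[1],0]; return (proj(C,P)-uv).ravel()
s=least_squares(f,[.58,-.2,0]);print("console",s.x.round(4),s.fun.round(1))
P=panel(*s.x)
d=raypanel(C,[(512.5*k,276.5*k)],P,.003)[0];print("dial c",d.round(4))
edge=raypanel(C,np.array([(421,277),(604,277),(513,189),(513,364)])*k,P,.003);print("radii",np.linalg.norm(edge-d,axis=1).round(4))
im=bot.camera("wrist")
for t,h in (("mark",.007),("pointer",.012),("switch_pivot",.008),("knob",0),("dial",0)):
    for q in bot.spot_point("wrist",t)[:2]:
        e=raypanel(C,[q["uv"]],P,h)[0];v=e-d;print(t,round(q["confidence"],2),e.round(4),"r",np.hypot(*v[:2]).round(4),"ang",np.arctan2(v[1],v[0]).round(3))
print("mark tip/base",[ (lambda v:(np.hypot(*v[:2]).round(4),np.arctan2(v[1],v[0]).round(3)))(raypanel(C,[np.array(p)*k],P,h)[0]-d) for p,h in (((494,342),.007),((490,360),.007),((575,308),.012))])
for q in bot.silhouettes("wrist","mark")[:2]:
    e=raypanel(C,[q["uv"]],P,.006)[0]-d;print("marksil",q["confidence"],q["mask"].sum(),np.hypot(*e[:2]),np.arctan2(e[1],e[0]))
g=cv2.cvtColor(im,cv2.COLOR_BGR2GRAY)
cv2.imwrite("pics/w4raw.png",im)
E
```

```text
[-0.506  0.058 -0.425  0.636  0.227 -0.45 ] [ 0.50562762 -0.20791517  0.22048108] [ 0.00168337  0.96863541 -0.00434797  0.24844256] 9.6167
console [ 0.5942 -0.1994  0.0513] [-0.4 -2.1 -0.9 -4.  -3.1  2.8  2.   0.9  3.   0.9]
dial c [-0.0039  0.0565  0.003 ]
radii [0.0513 0.0504 0.0485 0.0538]
mark 0.93 [0.0352 0.0417 0.007 ] r 0.0418 ang -0.361
pointer 0.74 [0.0079 0.0782 0.012 ] r 0.0248 ang 1.073
pointer 0.67 [0.0203 0.1387 0.012 ] r 0.0857 ang 1.285
knob 0.68 [ 0.0006  0.0527 -0.    ] r 0.0059 ang -0.697
knob 0.52 [0.0657 0.2195 0.    ] r 0.1773 ang 1.167
mark tip/base [(np.float64(0.0391), np.float64(-0.272)), (np.float64(0.0506), np.float64(-0.254)), (np.float64(0.0368), np.float64(1.098))]
marksil 0.7 8053 0.024768639617886837 -2.53382633232549
```

```bash
cat >> h.py <<'E'
def rectify(C,im,P,c,h,half=.06,s=8000):  # image: col = +panel x, row = +panel y, centred on c
    w=np.array([(-half,-half),(half,-half),(half,half),(-half,half)])
    X=P[1]+np.c_[w+c[:2],np.full(4,h)]@P[0].T
    H=cv2.getPerspectiveTransform(proj(C,X).astype(np.float32),((w+half)*s).astype(np.float32)); n=int(2*half*s)
    return cv2.warpPerspective(im,H,(n,n),flags=cv2.INTER_CUBIC)
E
cat > dial.py <<'E'
from h import *
def dial(C,im,P,c,s=8000,half=.06):
    r=rectify(C,im,P,c,.003); b,g,rr=[r[...,i].astype(int) for i in range(3)]
    m=((rr-b>5)&(rr>110)).astype(np.uint8)
    cs=max(cv2.findContours(m,cv2.RETR_EXTERNAL,cv2.CHAIN_APPROX_NONE)[0],key=cv2.contourArea)
    el=cv2.fitEllipse(cv2.convexHull(cs)); cc=np.array(el[0])/s-half
    yy,xx=np.mgrid[:r.shape[0],:r.shape[1]]/s-half; rho=np.hypot(xx-cc[0],yy-cc[1])
    k=((rho>.036)&(rho<.0485)&(r.max(2)<90)).astype(np.uint8)
    n,l,st,ce=cv2.connectedComponentsWithStats(k)
    blobs=[(int(st[i,4]),*(lambda v:(np.hypot(*v).round(4),np.arctan2(v[1],v[0]).round(3)))(ce[i]/s-half-cc)) for i in range(1,n) if st[i,4]>300]
    return c[:2]+cc,np.array(el[1])/s/2,blobs,r
E
python3 - <<'E'
from dial import *
C=cam("wrist");im=cv2.imread("pics/w4raw.png");P=panel(.5942,-.1994,.0513)
c,ax,bl,r=dial(C,im,P,np.array([-.0039,.0565]));print(c,ax,bl)
r2=rectify(C,im,P,c,.042)
cv2.imwrite("pics/rect.png",np.hstack([cv2.resize(r,(400,400)),cv2.resize(r2,(400,400))]))
E
```

```text
[-0.00388753  0.05178097] [0.05014592 0.05022071] [(3700, np.float64(0.0449), np.float64(-0.224))]
```

View pics/rect.png

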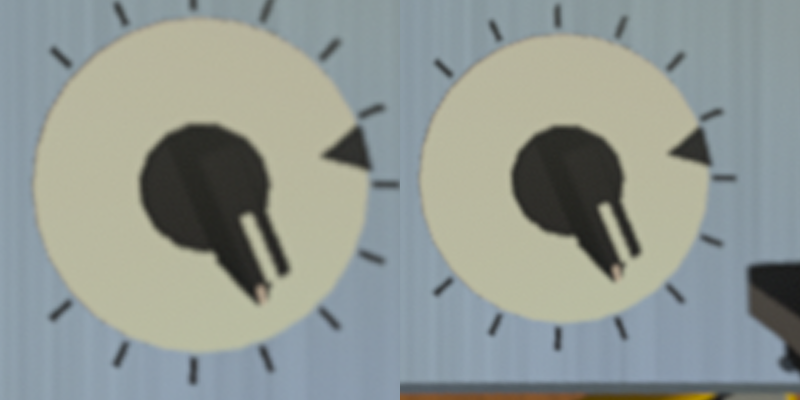

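Rectified on the dial plane, the dial is a true 50 mm circle. The mark sits at −0.22 rad from straight up-slope, and the white line and nose point at about +1.09 rad, so the knob needs about 1.31 rad clockwise.

```bash
cat > goal.py <<'E'
import sys
from h import *
P=panel(.5942,-.1994,.0513)
def goal(px,py,h,th,pitch=0):
    o=bot.get_obs(); X=P[1]+P[0]@np.array([px,py,h])
    Rt=R.from_matrix(P[0])*R.from_euler("z",th)*R.from_euler("y",pitch)*R.from_matrix(np.diag([-1,1,-1]))
    return ((X-o["eef_pos"])*1e3).round(1),(Rt*R.from_quat(o["tool_rot"]).inv()).as_rotvec().round(3)
if __name__=="__main__":
    print(*goal(*map(float,sys.argv[1:])),"n",P[0][:,2].round(3),"up",P[0][:,0].round(3))
E
python3 goal.py -.0039 .0518 .110 1.09
```

```text
[ 31.8  57.6 -48.2] [-0.51   0.012  1.016] n [-0.461 -0.024  0.887] up [0.886 0.045 0.462]
```

```bash
python3 -m inch '[4,7,-4,-0.055,0,0.11,60, 8,15,-8,-0.11,0,0.22,60, 12,22,-12,-0.165,0,0.33,60, 16,30,-16,-0.22,0.005,0.44,60, 20,37,-20,-0.275,0.006,0.55,60, 24,44,-26,-0.33,0.008,0.66,60, 28,51,-32,-0.385,0.009,0.77,60, 32,57,-38,-0.44,0.01,0.88,60]' | egrep 'eef|tool'; python3 goal.py -.0039 .0518 .075 1.09
```

```text
eef_pos: [0.5378, -0.1505, 0.1822]
tool_rot: [-0.463, 0.853, -0.104, 0.216]
[ 15.7   0.9 -41. ] [-0.067  0.001  0.131] n [-0.461 -0.024  0.887] up [0.886 0.045 0.462]
```

```bash
python3 -m inch '[5,0,-12,-0.05,0,0.1,60, 10,0,-24,-0.067,0,0.13,60, 15,0,-38,-0.067,0,0.13,60, 15,0,-38,-0.067,0,0.13,60]' | egrep 'eef|tool|ft_f|width'; python3 goal.py -.0039 .0518 .036 1.09
python3 - <<'E'
from dial import *
from goal import P
C=cam("wrist");im=bot.camera("wrist");cv2.imwrite("pics/w5.png",im)
c=np.array([-.0039,.0518]);r=rectify(C,im,P,c,.003);r2=rectify(C,im,P,c,.042)
cv2.imwrite("pics/rect2.png",np.hstack([cv2.resize(im,(500,375)),cv2.resize(r2,(300,375))]))
E
```

```text
eef_pos: [0.5515, -0.1503, 0.1416]
tool_rot: [-0.522, 0.82, -0.116, 0.206]
ft_force: [-1.8, -0.3, -0.2]
grip_width: 0.0515
[ 20.    1.6 -35. ] [-0.004 -0.003  0.006] n [-0.461 -0.024  0.887] up [0.886 0.045 0.462]
```

View pics/rect2.png

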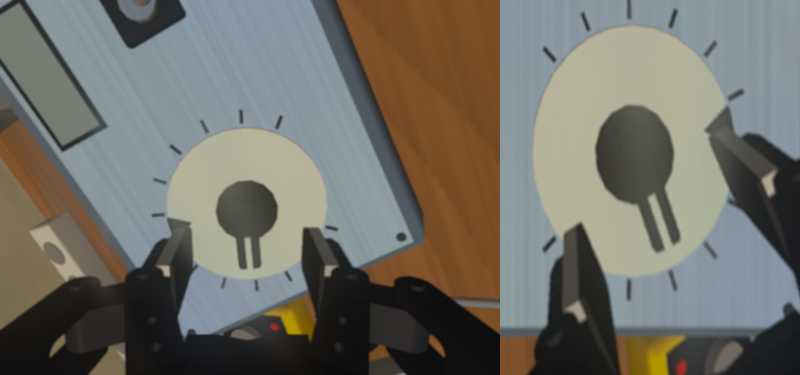

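The bar at (248,240) is upright in the image, midway between the pads at (182) and (314), so the pinch is aligned. Descending to grasp.

```bash
python3 -m inch '[7,1,-12,0,0,0,60, 13,1,-24,0,0,0,60, 20,1.5,-35,0,0,0,60, 20,1.5,-35,0,0,0,60]' | egrep 'eef|tool|ft_f|width'; python3 goal.py -.0039 .0518 .036 1.09
```

```text
eef_pos: [0.5725, -0.1492, 0.1084]
tool_rot: [-0.522, 0.819, -0.117, 0.207]
ft_force: [-0.1, 0.3, -0.4]
grip_width: 0.0512
[-1.   0.5 -1.8] [-0.004 -0.     0.006] n [-0.461 -0.024  0.887] up [0.886 0.045 0.462]
```

```bash
python3 -m inch '[0,0,0,0,0,0,30, 0,0,0,0,0,0,10, 0,0,0,0,0,0,0, 0,0,0,0,0,0,0, 0,0,0,0,0,0,0, 0,0,0,0,0,0,0]'; python3 goal.py -.0039 .0518 .036 1.09;python3 goal.py -.0039 .0518 .036 -.224
```

```text
clock: 11.85
eef_pos: [0.5698, -0.1479, 0.1088]
tool_rot: [-0.522, 0.82, -0.115, 0.206]
ft_force: [-7.8, 3.3, 3.0]
grip_width: 0.0112
grasp_force: 58.9
[ 1.7 -0.8 -2.1] [-0.006 -0.003  0.005] n [-0.461 -0.024  0.887] up [0.886 0.045 0.462]
[ 1.7 -0.8 -2.1] [ 0.599  0.03  -1.161] n [-0.461 -0.024  0.887] up [0.886 0.045 0.462]
```

```bash
python3 -m inch '[-2.5,1.2,0,0.05,0.003,-0.098,0, -2.5,1.2,0,0.101,0.005,-0.195,0, -2.5,1.2,0,0.152,0.008,-0.293,0, -2.5,1.2,0,0.203,0.011,-0.390,0, -2.5,1.2,0,0.254,0.013,-0.488,0, -2.5,1.2,0,0.304,0.016,-0.586,0, -2.5,1.2,0,0.355,0.018,-0.683,0, -2.5,1.2,0,0.406,0.021,-0.780,0]'; python3 goal.py -.0039 .0518 .036 -.224
```

```text
clock: 12.52
eef_pos: [0.5697, -0.1486, 0.11]
tool_rot: [-0.121, 0.964, -0.018, 0.237]
ft_force: [0.2, -1.0, -2.6]
grip_width: 0.0108
grasp_force: 59.0
[ 1.8 -0.1 -3.4] [ 0.196  0.01  -0.373] n [-0.461 -0.024  0.887] up [0.886 0.045 0.462]
```

```bash
python3 -m inch '[0,0,0,0.049,0.003,-0.094,0, 0,0,0,0.098,0.005,-0.188,0, 0,0,0,0.147,0.008,-0.28,0, 0,0,0,0.19,0.01,-0.365,0, 0,0,0,0.19,0.01,-0.365,0, 0,0,0,0.19,0.01,-0.365,0]'; python3 goal.py -.0039 .0518 .036 -.224
```

```text
clock: 13.02
eef_pos: [0.5698, -0.1491, 0.11]
tool_rot: [0.076, 0.968, 0.029, 0.236]
ft_force: [-1.9, -2.7, 0.2]
grip_width: 0.011
grasp_force: 59.3
[ 1.7  0.4 -3.3] [ 0.011  0.    -0.014] n [-0.461 -0.024  0.887] up [0.886 0.045 0.462]
```

```bash
python3 -m inch '[0,0,0,0,0,0,30, 0,0,0,0,0,0,60, 0,0,0,0,0,0,60, -12,-1,24,0,0,0,60, -26,-1.5,50,0,0,0,60, -42,-2,80,0,0,0,60, -57,-3,110,0,0,0,60, -57,-3,110,0,0,0,60]'
python3 -m inch '[0,0,0,0,0,0,60,0,0,0,0,0,0,60]' >/dev/null
cat > chk.py <<'E'
from dial import *
from goal import P
def ang(v): return np.arctan2(v[1],v[0]).round(3)
C=cam("wrist");im=bot.camera("wrist");cv2.imwrite("pics/chk.png",im)
c,ax,bl,r=dial(C,im,P,np.array([-.0039,.0518]));print("dial",c.round(4),ax.round(4),"mark",bl)
for h in (.003,.009,.012,.015):
    q=rectify(C,im,P,c,h);s=8000
    yy,xx=np.mgrid[:q.shape[0],:q.shape[1]]/s-.06;rho=np.hypot(xx,yy);m=(q.max(2)<90)&(rho<.034)
    k=m&(rho>.024);n,l,st,ce=cv2.connectedComponentsWithStats(k.astype(np.uint8))
    print(h,[(int(st[i,4]),ang(ce[i]/s-.06)) for i in range(1,n) if st[i,4]>150])
for t,h in (("mark",.007),("pointer",.012),("knob",0)):
    for d in bot.spot_point("wrist",t)[:2]:
        v=raypanel(C,[d["uv"]],P,h)[0][:2]-c;print(t,round(d["confidence"],2),np.hypot(*v).round(4),ang(v))
E
python3 chk.py; python3 goal.py -.0039 .0518 .036 -.224
```

```text
clock: 13.68
eef_pos: [0.5147, -0.1522, 0.2268]
tool_rot: [0.075, 0.967, 0.029, 0.241]
ft_force: [0.8, -0.6, 0.5]
grip_width: 0.0512
grasp_force: 0.0
dial [-0.0041  0.0514] [0.0501 0.0503] mark []
0.003 [(712, np.float64(-0.033))]
0.009 [(421, np.float64(-0.028))]
0.012 [(318, np.float64(-0.026))]
0.015 [(232, np.float64(-0.027))]
mark 0.63 0.0408 -0.27
pointer 0.88 0.0324 -0.281
knob 0.64 0.0012 -3.036
[  58.9    2.  -111.1] [ 0.007 -0.002 -0.014] n [-0.461 -0.024  0.887] up [0.886 0.045 0.462]
```

```bash
python3 - <<'E'
from dial import *
from goal import P
C=cam("wrist");im=cv2.imread("pics/chk.png")
c=np.array([-.0041,.0514])
for h in (.007,):
  q=cv2.cvtColor(rectify(C,im,P,c,h,),cv2.COLOR_BGR2GRAY).astype(np.float32)
  A_=np.arange(-.62,.2,.04);print("ang",A_.round(2))
  for rad in np.arange(.018,.052,.002):
    x=((rad*np.cos(A_)+.06)*8000).astype(np.float32);y=((rad*np.sin(A_)+.06)*8000).astype(np.float32)
    print(round(rad*1e3),cv2.remap(q,x[None],y[None],cv2.INTER_LINEAR)[0].astype(int))
E
```

```text
ang [-0.62 -0.58 -0.54 -0.5  -0.46 -0.42 -0.38 -0.34 -0.3  -0.26 -0.22 -0.18
 -0.14 -0.1  -0.06 -0.02  0.02  0.06  0.1   0.14  0.18]
18 [150 127 107  97  95  94  96 115 148 179 194 193 172 136 105  90  86  84
  85  96 117]
20 [190 171 138 109  97  95  95 108 139 175 193 192 167 128  97  86  85  85
  99 133 172]
22 [194 190 167 132 105  96  95  99 130 169 193 190 162 120  94  87  85  90
 124 167 193]
24 [193 194 186 156 117  97  95  98 122 165 193 190 153 110  91  87  88 110
 156 189 199]
26 [193 194 193 179 139 104  97  98 116 161 193 188 147 103  90  87  93 135
 182 197 197]
28 [193 193 194 190 160 115  96  96 110 158 193 185 140  99  90  88 111 162
 192 197 197]
30 [194 193 193 194 188 157 122 106 102 139 179 176 127  95 102 118 159 191
 197 197 197]
32 [194 194 193 193 194 193 190 173 129 108 148 155 108 128 175 190 196 197
 196 196 197]
34 [194 193 194 193 193 193 194 194 179 130 148 154 137 181 195 195 195 196
 195 196 196]
36 [194 193 193 194 194 193 193 195 178 125 132 150 176 195 195 195 195 195
 195 197 197]
38 [194 193 194 193 193 193 194 191 142  99  97 109 169 195 194 195 195 195
 197 197 196]
40 [194 194 194 193 193 193 194 171 109  97  98  95 133 187 194 194 195 195
 196 197 197]
42 [195 194 194 193 194 194 192 140  97  98  98  96 103 171 195 194 195 196
 196 197 197]
44 [196 194 195 194 195 195 175 107  96  97  97  96  92 135 192 195 195 196
 197 197 198]
46 [180 180 181 181 183 177 139  94  99 103 102 101  96 107 171 182 184 182
 182 183 184]
48 [168 169 168 167 166 127 133 152 157 160 160 157 154 150 163 161 123 161
 167 167 167]
50 [169 168 167 168 169 114 146 169 168 167 168 167 168 168 167 164 104 159
 168 167 166]
```

Mark sits at −0.228 rad and nose at about −0.20, so another −0.03 rad is needed. I'll regrip, trim and pull.

```bash
python3 -m inch '[16,0.5,-30,0,0,0,60, 32,1,-60,0,0,0,60, 48,2,-90,0,0,0,60, 58.5,2,-110,0,0,0,60, 58.5,2,-110,0,0,0,60, 58.5,2,-110,0,0,0,30, 58.5,2,-110,0,0,0,0, 58.5,2,-110,0,0,0,0]' >/dev/null
python3 -m inch '[0,0,0,0,0,0,0,0,0,0,0,0,0,0,0,0,0,0,0,0,0]'; python3 goal.py -.0041 .0514 .038 -.232
```

```text
clock: 14.97
eef_pos: [0.5722, -0.1496, 0.1112]
tool_rot: [0.076, 0.968, 0.03, 0.237]
ft_force: [-1.6, 0.1, 3.3]
grip_width: 0.0107
grasp_force: 60.2
[-1.8  0.5 -2.9] [ 0.013  0.003 -0.021] n [-0.461 -0.024  0.887] up [0.886 0.045 0.462]
```

```bash
python3 -m inch '[0,0,0,0.014,0,-0.026,0, 0,0,0,0.014,0,-0.026,0, 0,0,0,0.014,0,-0.026,0]' | egrep 'eef|tool|ft_f'; python3 goal.py -.0041 .0514 .038 -.23
```

```text
eef_pos: [0.5723, -0.1497, 0.1109]
tool_rot: [0.09, 0.967, 0.034, 0.237]
ft_force: [-1.6, -0.3, 3.9]
[-1.8  0.6 -2.6] [-0.002  0.003  0.007] n [-0.461 -0.024  0.887] up [0.886 0.045 0.462]
```

```bash
python3 -m inch '[-1.5,0,3,0,0,0,0, -3,0,6,0,0,0,0, -4,0,8,0,0,0,0, -5,0,9.5,0,0,0,0, -5.5,0,10.6,0,0,0,0, -6.5,0,12.5,0,0,0,0, -6.5,0,12.5,0,0,0,0, -6.5,0,12.5,0,0,0,0]' ; python3 goal.py -.0041 .0514 .050 -.23
```

```text
clock: 15.88
eef_pos: [0.5667, -0.15, 0.1214]
tool_rot: [0.09, 0.967, 0.033, 0.236]
ft_force: [13.0, -2.2, -13.1]
grip_width: 0.0113
grasp_force: 61.7
[-1.9  0.5 -2.4] [-0.002  0.002  0.007] n [-0.461 -0.024  0.887] up [0.886 0.045 0.462]
```

```bash
python3 -m inch '[1,0,-1.8,0,0,0,0, 1,0,-1.8,0,0,0,30, 1,0,-1.8,0,0,0,60, 1,0,-1.8,0,0,0,60, -12,-1,23,0,0,0,60, -28,-1.5,53,0,0,0,60, -42,-2,80,0,0,0,60, -52,-2.6,100,0,0,0,60]'|egrep 'eef|tool|ft_f'
python3 -m inch '[0,0,0,0,0,0,60,0,0,0,0,0,0,60]' >/dev/null
cat > chk2.py <<'E'
from dial import *
from goal import P
C=cam("wrist");im=bot.camera("wrist");cv2.imwrite("pics/chk2.png",im)
c=np.array([-.0041,.0514])
for h,R0 in ((.007,(.038,.040,.042,.044)),(.054,(.010,.012,.014,.016,.018)),(.024,(.022,.024,.026,.028,.030,.032,.034))):
  q=cv2.cvtColor(rectify(C,im,P,c,h,),cv2.COLOR_BGR2GRAY).astype(np.float32)
  A_=np.arange(-.9,.5,.005)
  for rad in R0:
    x=((rad*np.cos(A_)+.06)*8000).astype(np.float32);y=((rad*np.sin(A_)+.06)*8000).astype(np.float32)
    v=cv2.remap(q,x[None],y[None],cv2.INTER_LINEAR)[0]; cr=np.where(np.diff((v>145).astype(int)))[0]
    print(h,round(rad*1e3),A_[cr].round(3))
print(c)
for t,h in (("mark",.007),("pointer",.024),("switch_pivot",.008),("switch_tip",.052)):
    for d in bot.spot_point("wrist",t)[:2]:
        e=raypanel(C,[d["uv"]],P,h)[0][:2];v=e-c;print(t,round(d["confidence"],2),e.round(4),np.hypot(*v).round(4),np.arctan2(v[1],v[0]).round(3))
E
python3 chk2.py
```

```text
eef_pos: [0.512, -0.1516, 0.2239]
tool_rot: [0.09, 0.967, 0.034, 0.236]
ft_force: [-0.0, 0.2, 0.0]
0.007 38 [-0.34  -0.265 -0.215 -0.135]
0.007 40 [-0.31  -0.265 -0.22  -0.16 ]
0.007 42 [-0.32  -0.255 -0.225 -0.145]
0.007 44 [-0.34  -0.125]
0.054 10 [-0.845 -0.375 -0.07   0.445]
0.054 12 [-0.735 -0.355 -0.1    0.305]
0.054 14 [-0.66 -0.34 -0.12  0.22]
0.054 16 [-0.605 -0.325 -0.135  0.16 ]
0.054 18 [-0.56  -0.315 -0.145  0.105]
0.024 22 [-0.545 -0.315 -0.16   0.08 ]
0.024 24 [-0.52  -0.31  -0.165  0.055]
0.024 26 [-0.495 -0.305 -0.17   0.03 ]
0.024 28 [-0.475 -0.3   -0.175  0.005]
0.024 30 [-0.44  -0.29  -0.185 -0.035]
0.024 32 [-0.345 -0.265 -0.215 -0.13 ]
0.024 34 [-0.315 -0.265 -0.215 -0.145]
[-0.0041  0.0514]
mark 0.59 [0.0339 0.0402] 0.0396 -0.287
pointer 0.96 [0.0261 0.0415] 0.0318 -0.315
pointer 0.44 [-0.0485  0.0161] 0.0567 -2.47
switch_pivot 0.77 [-0.0091 -0.0766] 0.1281 -1.61
switch_pivot 0.45 [0.0334 0.0394] 0.0394 -0.31
switch_tip 0.55 [-0.0296 -0.0771] 0.131 -1.766
```

Knob is locked fully out, with the nose line at −0.23 and the mark at −0.232. Now the toggle.

```bash
python3 goal.py -.066 -.0755 .13 0
```

```text
[ -32.8 -129.5  -58.7] [-0.11  -0.008  0.211] n [-0.461 -0.024  0.887] up [0.886 0.045 0.462]
```

```bash
python3 -m inch '[-8,-32,0,-0.05,0,0.1,0, -16,-64,-10,-0.1,0,0.2,0, -24,-98,-30,-0.11,-0.008,0.211,0, -33,-129,-50,-0.11,-0.008,0.211,0, -33,-129,-58,-0.11,-0.008,0.211,0, -33,-129,-58,-0.11,-0.008,0.211,0, -33,-129,-58,-0.11,-0.008,0.211,0]'; python3 goal.py -.066 -.0755 .061 0
python3 - <<'E'
from h import *
from goal import P
C=cam("wrist");im=bot.camera("wrist")
for t,h in (("switch_pivot",.008),("switch_tip",.052)):
    for d in bot.spot_point("wrist",t)[:2]: print(t,round(d["confidence"],2),d["uv"],raypanel(C,[d["uv"]],P,h)[0].round(4))
E
```

```text
clock: 17.55
eef_pos: [0.4795, -0.2801, 0.1623]
tool_rot: [-0.025, 0.971, 0.007, 0.238]
ft_force: [-0.4, 0.6, 0.3]
grip_width: 0.0003
grasp_force: 0.0
[ 32.    0.8 -62.2] [-0.002  0.001 -0.   ] n [-0.461 -0.024  0.887] up [0.886 0.045 0.462]
```

```bash
python3 - <<'E'
from h import *
from goal import P
i=bot.camera_info("wrist");T=np.eye(4);T[:3,:3]=R.from_quat([0.00168,0.96864,-0.00435,0.24844]).as_matrix();T[:3,3]=[.50563,-.20792,.22048]
C=(np.array(i["intrinsics"]),np.array(i["distortion"]),np.linalg.inv(T@np.array(i["hand_eye"])))
print(raypanel(C,[(258*.64,262*.64)],P,.052),raypanel(C,[(284*.64,285*.64)],P,.008),raypanel(C,[(289*.64,281*.64)],P,.006))
E
```

```text
[[-0.02902083 -0.07133048  0.052     ]] [[-0.00502499 -0.07217154  0.008     ]] [[-0.0067111  -0.06960871  0.006     ]]
```

```bash
python3 -m inch '[8,3.5,-16,0,0,0,0, 18,3.5,-36,0,0,0,0, 28,3.5,-55,0,0,0,0, 32,3.5,-62,0,0,0,0, 32,3.5,-62,0,0,0,0]'; python3 goal.py .0 -.0725 .061 0
```

```text
clock: 18.12
eef_pos: [0.5123, -0.2756, 0.1008]
tool_rot: [-0.026, 0.971, 0.007, 0.238]
ft_force: [-0.5, 0.7, 0.3]
grip_width: 0.0001
grasp_force: 0.0
[57.4  2.4 29.8] [-0.001  0.001 -0.003] n [-0.461 -0.024  0.887] up [0.886 0.045 0.462]
```

```bash
python3 -m inch '[8.9,0.4,4.6,0,0,0,0, 17.7,0.9,9.2,0,0,0,0, 24,1.2,12.5,0,0,0,0, 30,1.5,15.6,0,0,0,0, 36,1.8,18.8,0,0,0,0, 42,2,22,0,0,0,0, 47,2.3,24.5,0,0,0,0]'|egrep 'eef|ft_f'; python3 -m inch '[3,0,1.5,0,0,0,0,6,0,3,0,0,0,0]'|egrep 'eef|ft_f';python3 -m inch '[2,0,1,0,0,0,0,4,0,2,0,0,0,0]'|egrep 'eef|ft_f'; python3 goal.py .0 -.0725 .061 0
```

```text
eef_pos: [0.5595, -0.2751, 0.1268]
ft_force: [-2.2, -0.7, -1.3]
eef_pos: [0.5628, -0.2748, 0.1277]
ft_force: [-14.5, -0.8, 1.9]
eef_pos: [0.5633, -0.2748, 0.1277]
ft_force: [-23.0, -1.5, 4.9]
[6.5 1.5 2.9] [-0.002 -0.01   0.004] n [-0.461 -0.024  0.887] up [0.886 0.045 0.462]
```

```bash
python3 -m inch '[-10,0,-5,0,0,0,0, -30,-1,-16,0,0,0,0, -45,-2,-10,0,0,0,0, -60,-2,20,0,0,0,0, -75,0,50,0,0,0,0, -85,25,75,0,0,0,0, -85,45,85,0,0,0,0, -85,45,85,0,0,0,0]'|egrep 'eef|ft_f'
python3 - <<'E'
from h import *
from goal import P
o=bot.get_obs();C=cam("wrist");im=bot.camera("wrist");cv2.imwrite("pics/w6.png",im)
S=cam("scene");im=bot.camera("scene");cv2.imwrite("pics/s6.png",im)
T=cam("top");im=bot.camera("top");cv2.imwrite("pics/t6.png",im)
Pi=np.array([-.005,-.072,.008])
for nm,X in (("on",[.019,-.072,.052]),("off",[-.029,-.072,.052]),("pivot",Pi)):
    X=P[1]+P[0]@np.array(X); print(nm,[proj(q,X)[0].round(1).tolist() for q in (C,S,T)])
for n in ("wrist","scene","top"):
    for t in ("switch_tip","switch_pivot"): print(n,t,[(np.round(d["uv"],1).tolist(),round(d["confidence"],2)) for d in bot.spot_point(n,t)[:2]])
    for t in ("front_left","front_right","rear_left","rear_right"):
      if n!="wrist": print(n,t,[(np.round(d["uv"],1).tolist(),round(d["confidence"],2)) for d in bot.spot_point(n,t)[:4]])
E
```

```text
eef_pos: [0.4856, -0.2288, 0.2211]
ft_force: [-0.4, 0.4, 0.6]
on [[193.2, 243.0], [179.9, 224.1], [333.4, 173.7]]
off [[190.4, 186.2], [174.5, 221.3], [334.2, 187.3]]
pivot [[200.4, 197.9], [182.6, 237.2], [330.4, 177.6]]
wrist switch_tip [([193.6, 245.2], 0.68)]
wrist switch_pivot [([197.1, 195.0], 0.83)]
scene switch_tip [([180.9, 220.9], 0.64), ([225.6, 226.4], 0.3)]
scene switch_pivot [([184.8, 238.3], 0.58), ([289.5, 244.5], 0.16)]
scene front_left [([315.5, 135.9], 0.94), ([206.1, 193.3], 0.76), ([308.7, 153.0], 0.62), ([344.9, 191.9], 0.59)]
scene front_right [([272.1, 164.0], 0.98), ([306.0, 212.7], 0.89), ([158.8, 207.6], 0.84), ([354.5, 132.8], 0.66)]
scene rear_left [([288.5, 142.4], 0.74), ([341.7, 237.9], 0.68), ([320.2, 184.2], 0.63), ([187.9, 180.7], 0.62)]
scene rear_right [([161.3, 186.6], 0.87), ([288.2, 193.5], 0.83), ([263.8, 153.2], 0.81), ([353.2, 149.5], 0.63)]
top switch_tip [([334.7, 174.4], 0.49)]
top switch_pivot [([218.3, 205.2], 0.63), ([333.8, 182.4], 0.41)]
top front_left [([286.9, 240.9], 0.81), ([257.2, 228.3], 0.72), ([124.7, 286.1], 0.71), ([226.4, 174.0], 0.39)]
top front_right [([224.1, 172.0], 0.96), ([205.9, 254.7], 0.96), ([87.6, 259.7], 0.62), ([213.8, 141.7], 0.44)]
top rear_left [([187.4, 207.4], 0.73), ([141.3, 257.0], 0.71), ([165.8, 287.5], 0.68), ([295.0, 272.2], 0.68)]
top rear_right [([198.7, 289.3], 0.96), ([219.9, 205.1], 0.94), ([328.8, 276.2], 0.82), ([110.8, 238.2], 0.81)]
```

```bash
python3 - <<'E'
from h import *
T=cam("top");g=cv2.cvtColor(cv2.imread("pics/t6.png"),cv2.COLOR_BGR2GRAY).astype(float)
def edge(cols,lo,hi,sgn,z):
    pts=[]
    for u in cols:
        d=np.diff(g[lo:hi,u])*sgn; i=int(d.argmax())
        a=d[max(i-1,0):i+2]; pts.append((u,lo+i+.5+(a[2]-a[0])/(2*(2*a[1]-a[0]-a[2])+1e-9) if len(a)==3 else lo+i+.5))
    X=onplane(T,pts,z); q=np.polyfit(X[:,1],X[:,0],1); r=X[:,0]-np.polyval(q,X[:,1]); k=abs(r)<.004; q=np.polyfit(X[k,1],X[k,0],1)
    return q.round(4),np.polyval(q,.19).round(4),r.std().round(4)
print(g[166:215,205].astype(int))
print("front(top edge z.07)",edge(range(183,220,2),172,182,-1,.07))
print("bar far",edge(range(175,230,2),164,173,1,.035))
print("rear",edge([185,187,189,191,213,215,217,219],195,212,1,.07))
E
```

```text
[ 85  80  83  83  88 136 140 106  71  61  61  59  59  60  58  58  58  58
  59  58  58  58  58  59  58  52  53  52  53  50  48  58  60  60  61  60
  60  60  41  23  28  55  69  65  65  85  94  95  93]
front(top edge z.07) (array([-0.0057,  0.6446]), np.float64(0.6435), np.float64(0.0007))
bar far (array([0.0116, 0.6629]), np.float64(0.6651), np.float64(0.0015))
rear (array([-0.0051,  0.5225]), np.float64(0.5215), np.float64(0.0003))
```

```bash
python3 - <<'E'
from h import *
T=cam("top")
for f in ("pics/top0.png","pics/t6.png"):
    g=cv2.cvtColor(cv2.imread(f),cv2.COLOR_BGR2GRAY).astype(float); out=[]
    for u in list(range(173,184,2))+list(range(221,230,2)) if f[5:7]=="t6" else range(173,231,3):
        base=174-(u-200)*.08; lo=int(base)-8; col=g[lo:lo+17,u]
        w=np.clip(col-112,0,None); out.append((u,(w@np.arange(17))/w.sum()+lo,int(col.max())))
    o=np.array(out); X=onplane(T,o[:,:2],.03); q,r=np.polyfit(X[:,1],X[:,0],1,full=True)[:2]
    print(f,q.round(4),o.round(1).tolist())
E
```

```text
pics/top0.png [-0.0096  0.6562] [[173.0, 179.2, 150.0], [176.0, 175.7, 146.0], [179.0, 174.6, 137.0], [182.0, 175.0, 148.0], [185.0, 175.1, 146.0], [188.0, 174.3, 146.0], [191.0, 174.0, 146.0], [194.0, 174.1, 146.0], [197.0, 173.9, 146.0], [200.0, 173.4, 146.0], [203.0, 173.0, 147.0], [206.0, 173.1, 148.0], [209.0, 172.9, 147.0], [212.0, 172.4, 148.0], [215.0, 172.0, 149.0], [218.0, 172.2, 151.0], [221.0, 172.0, 146.0], [224.0, 171.2, 143.0], [227.0, 171.0, 151.0], [230.0, 173.9, 155.0]]
pics/t6.png [-0.0091  0.6583] [[173.0, 179.3, 147.0], [175.0, 175.8, 144.0], [177.0, 174.5, 138.0], [179.0, 173.3, 136.0], [181.0, 173.7, 142.0], [183.0, 173.6, 140.0], [221.0, 170.5, 138.0], [223.0, 170.7, 128.0], [225.0, 171.0, 149.0], [227.0, 171.0, 149.0], [229.0, 172.4, 150.0]]
```

The bar slope (about −0.008) matches the module's (−0.0055), so it's square against the bar, and the switch reads fully on. Handing in.

```bash
python3 -c "
from workcell import bot
print(bot.get_obs()['clock']); print(bot.job_done())"
```

```text
20.55
the job is handed in; nothing more can be done
None
```

I handed in the job at 20.6 s. By my last camera checks, the module is square against its stop bar, the knob is on the mark and locked fully out, and the toggle is on; the judge gave no verdict.

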